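# Switch on the solar training rig through the cover window

## Task

Switch on the solar training rig: reach down through the window in the cover of the switch box and, with the fingertips, gently press the wide main lever all the way down flat, then press the narrow string lever all the way down flat too. Do not touch the cover frame around the window, do not press the round test button, and leave the things lying around the box where they are. Only press, nothing is to be squeezed or lifted; finish with the hand clear of everything.

Things in the scene. Friction and masses are not known exactly. Their poses are not given: they have to be found in the camera images.
- guard: Grey switch box lying on its back, fixed to the bench, 170 mm (own x) by 270 mm (own y), 72 mm high. Three white modules stand inside in a row along own y, centres at own y = -60, 0, +60 mm, in any order: main lever, string lever, test button; their white tops are 32 mm above the bench. A clear green flap hangs outside its +x side. Origin: centre of the underside, at bench height; z up.
- window (a point): Centre of the window in the box's cover, level with the cover's top, 72 mm above the bench, straight above the box's origin, axes as the box's. The opening is 104 mm (box x) by 210 mm (box y), the cover 8 mm thick. The cover frame around it must not be touched.
- main_lever (a joint): Angle of the wide main lever, rad: 0 = raised as far as it goes (0.6 rad, 34 deg, above level), 0.6 = pressed fully down, flat and level. It starts between 0 and 0.15. Stiff hinge, no spring: it stays where it is left; about 3.5 N straight down at its pad moves it.
- string_lever (a joint): Angle of the narrow string lever, rad: the same meaning, range and starts as the main lever. Stiff hinge, no spring: it stays where it is left; about 2.7 N straight down at its pad moves it.
- test_button (a joint): Travel of the test button, m: 0 = up, 0.006 = fully in. A spring (0.4 N per mm) returns it. It is to be left alone.
- main_lever_pad (a point): Point on the top face of the wide lever, a flat black paddle 46 mm wide (box y), 50 long, 6 thick: mid-width, 40 mm from the hinge, 10 mm from the free end; moves with it. The hinge line is along box y at box x = +30 mm, 36 mm above the bench; the free end points to box -x. Lever flat: point 39 mm above the bench, box x = -10 mm; at joint 0: 61 mm, box x = -1 mm.
- string_lever_pad (a point): The same point on the narrow string lever, a plain black paddle 20 mm wide (box y), otherwise of the same size, hinge position and heights as the main lever.
- test_top (a point): Centre of the top of the round black test button, 20 mm across, 46 mm above the bench, at the centre of its module. Not to be pressed.
- meter: Loose black hand-held multimeter lying face up, 150 x 76 x 34 mm, beside the box. Origin: centre of its underside.
- driver: Loose screwdriver lying on the bench in front of the box (on its robot side). Origin: centre of its underside.
- spare: Loose spare white circuit breaker, standing, 75 x 18 x 68 mm high, beside the box. Origin: centre of its underside.
- panel: Loose black framed solar panel standing upright on a flat foot, 170 mm wide, 137 mm high, beside the box. Origin: centre of its underside.
Things that resemble listed ones, but are neither listed nor needed, are in the scene too. What is shaped like the part that bears test_button but purple is not meant.

How it is judged:
On the way, in this order (a step that is already met when the one before it is completed fails the run):
1. the wide main lever is pressed flat (value of joint main_lever above 0.53 rad), for 0.1 s.
2. the narrow string lever is pressed flat (value of joint string_lever above 0.53 rad), for 0.1 s.
At the end, for the whole second after the job is handed in: Both levers are down flat (joint above 0.53 of 0.6 rad), the main lever first; the test button is up (within 2 mm); each loose thing is within 15 mm of where it stood (value of joint each of main_lever, string_lever above 0.53 rad and value of joint test_button below 0.002 m and distance of each of meter, driver, spare, panel from where it was at the start of the episode below 0.015 m); the robot touches nothing.
It fails at once if the robot touches the switch box: its cover frame, walls or flap (over 0.5 N) (contact force between guard and the fingers above 0.5 N or contact force between guard and the arm above 0.5 N).
It fails at once if the string lever is pressed past half way before the main lever is flat (value of joint string_lever above 0.3 rad and value of joint main_lever below 0.5 rad).
It fails at once if the test button is pressed (over 3 mm) (value of joint test_button above 0.003 m).
It fails at once if a lever is forced or squeezed (over 60 N) (contact force between any of main_lever, string_lever and the fingers above 60 N).
It fails at once if a loose thing by the box is gripped (over 5 N), pushed or lifted (moved over 15 mm) (distance of any of meter, driver, spare, panel from where it was at the start of the episode above 0.015 m or contact force between any of meter, driver, spare, panel and the fingers above 5 N).
It also fails if it takes over 43 s, if anything falls off the work surface, if the arm or the gripper's body presses on something with over 40 N, if the wrist force passes 120 N, or if a joint passes its speed limit or range.

## Robot

A 7-joint arm with a two-finger parallel gripper is mounted at the origin on the work surface. World frame = base frame: x ahead of the robot, y to its left, z up, the work surface at z = 0. Lengths are in m, angles in rad, forces in N, time in s.
With the tool pointing down it reaches from about 0.4 to 0.875 m from the base axis. Payload 19.3 kg.
Tool frame: the origin (TCP) lies at the very end of the fingers, on their centre line; the grasp point (between the pads) lies 19 mm behind it (bot.pinch_z is the distance from the TCP to the grasp point, in m); y points along the fingers, x is the direction in which the jaws open and shut, and the axes are right-handed (so a half turn about y gives the same grasp; the last joint's range is limited). The gripper opens to 85 mm and grips with 20 to 120 N. Pads are 22 mm wide; open, the fingers measure 114 mm over their backs; the gripper's body (76 mm by 85 mm) begins 54 mm behind the grasp point. The pads swing forward as they close: fully open they stand 13 mm farther back than shut.
Start: joints at [-1.38, 0.521, -0.036, 1.599, 0.021, 1.021, -0.113], TCP at [0.161, 0.604, 0.231] pointing down, gripper open.
Joint ranges: [-2.91, 2.91], [-0.3, 2.13], [-1.5, 1.42], [0.17, 2.43], [-1.26, 4.41], [0.16, 1.93], [-2.52, 2.52]. Speed limits (rad/s): [1.89, 1.89, 2.39, 2.39, 3.01, 3.01, 3.01].

## Interface

Orientations are given as [roll, pitch, yaw] about the fixed x, y, z axes, in that order (R = Rz(yaw) Ry(pitch) Rx(roll)).
In Python, from workcell import bot gives the robot as it stands. The module is installed in compiled form; this text tells all that it offers.
- The arm moves only by the tool arm_command, never from a script. Its argument "moves" is a list of rows, each an object of numbers: "rx", "ry", "rz": the turn, a rotation vector about the tool's x, y, z in rad; "x", "y", "z": the shift along the tool's x, y, z in cm; "gripper": the opening, from -1 (shut) to 1 (fully open). In form: [{"rx": .., "ry": .., "rz": .., "x": .., "y": .., "z": .., "gripper": ..}, ...]. A call has 1 to 5 rows; each row is the pose to reach, as a shift and turn from the pose commanded when the call began, along the tool's axes at that moment; what a row does not reach only later rows make up. A row lasts 1/12 s, in which the tool goes at most 41.7 mm and 7.16 degrees, less where a joint would pass 70% of its speed; a pose out of reach is approached as far as the arm can. A call with a gripper value outside its range is refused whole. The fingers move at their own pace and stop on an object; "squeeze" is the grip in N (left out, the last holds). Time passes only in rows, so rows that repeat a pose let the fingers close. It gives the time, the measured TCP pose, the force and the opening at its end, in the units of the state.
- bot.observe(): the state, without advancing time (a new reading comes with each control period).
- bot.grab_frame(name): name is "scene" or "side" or "wrist"; returns (picture, depth): 480x640x3 uint8, red, green, blue; 480x640 float32, m along the optical axis (not along the pixel's ray), 0 where there is no reading.
- bot.camera_model(name): a dict with "vfov" (degrees; the focal length in pixels is half the picture's height over the tangent of half this angle, whatever the lens; pixels are square), "cx", "cy" (the principal point, pixels), "extrinsics" (4x4, takes a point from camera to world coordinates); the wrist camera has in their place "mount" (4x4, takes a point from camera to tool coordinates, whose origin is the TCP and whose axes are the tool frame's). Camera axes: x right, y down, z forward; pixel columns grow to the right and rows downward; lengths in m; the calibration is good to about 2 mm. The wrist camera is an equidistant fisheye: a pixel r from the principal point sees the ray r / f radians off the axis. A picture is of the moment at which its call begins: read the wrist's pose just before it. camera_model takes no time and is no camera call.
- bot.job_done(): hands the job in, once; it reports no verdict.
Trained networks look in the newest picture that a camera, given by its name, has taken for a name from the list of things; names that differ only in an ending like _2 or _b are one class to them, and where a whole thing is asked for, a point or a joint stands for the part that bears it (a point fixed in the world has none). Each returns a list of dicts, best first, with "p" (0 to 1); they miss things now and then, are a little off and sometimes report something else, mostly with a low value. They report only what shows in the picture. A call takes as long as a camera call. They do not tell look-alikes from the thing itself.
- bot.spot_in(name, camera): "box" ([left, top, right, bottom] in pixels, round what is visible of it).
- bot.masks_of(name, camera): "mask" (480x640 bool, what is visible of it) and "box" ([left, top, right, bottom] in pixels, round what is visible of it).
The state is a dict: "clock": time; "qpos": joint angles; "qd": joint speeds; "joint_efforts": joint torques, N m; "position": TCP position; "tool_rot": TCP orientation; "force": force on the tool from outside, world axes, zero at the start; "moment": the same for the moment, N m; "grip_width": finger opening in m.
Only numpy, scipy, OpenCV 4.12 (cv2) and the standard library are available. Lean on these libraries where they do the work, as an engineer would, in place of code of your own. Each camera call takes 0.05 s, during which the arm holds its last target.

## Working session

There is one attempt and no reset: what is moved stays moved. The work goes in short steps, Python scripts to look and compute and a tool call to move; the robot and the scene stay as the last step left them, time stands still between calls to the robot, and variables do not carry over. Pictures are saved under pics/ and viewed, and the job is handed in when it is done.

Besides the shell and the picture viewer there is one more tool, called after "Emit:" as a command line: name --argument value ..., lists and objects as JSON in quotes. arm_command: Moves the arm, as the interface text tells. Its arguments: {"type":"object","properties":{"moves":{"type":"array"},"squeeze":{"type":"number"}},"required":["moves"]}

```bash
mkdir -p pics
python3 - <<'E'
from workcell import bot
import cv2,numpy as np
s=bot.observe();print(s)
for n in ["scene","side","wrist"]:
    p,d=bot.grab_frame(n);cv2.imwrite(f"pics/{n}0.png",p[:,:,::-1]);np.savez(f"pics/{n}0.npz",p=p,d=d)
    print(n,bot.camera_model(n))
E
```

```text
{'clock': 0.0, 'qpos': array([-1.38018035,  0.52203123, -0.03630569,  1.59996872,  0.02120092,
        1.0210841 , -0.11279674]), 'qd': array([-0.00138338, -0.0002756 ,  0.00089016, -0.00095543, -0.00097263,
       -0.00113589,  0.0002649 ]), 'joint_efforts': array([ 6.75717984e-04, -9.27114987e+01,  1.98011689e+00, -3.69928336e+01,
        1.78831798e-02,  8.26439238e-03,  4.49491904e-05]), 'position': array([0.16113314, 0.60354554, 0.23072931]), 'tool_rot': array([-1.57088534e+00,  1.10287521e-03,  1.30995453e+00]), 'force': array([-0.05683274, -0.11565318, -0.00174971]), 'moment': array([ 0.00588845, -0.00746538,  0.03288486]), 'grip_width': 0.08547822979708625}
scene {'vfov': 48.46378253090464, 'cx': 321.93728638831163, 'cy': 240.95334823175259, 'extrinsics': array([[-0.2601645 ,  0.82370184, -0.50381516,  1.09130421],
       [ 0.96556223,  0.22085655, -0.1375208 ,  0.20166726],
       [-0.00200526, -0.52224292, -0.85279441,  0.8706107 ],
       [ 0.        ,  0.        ,  0.        ,  1.        ]])}
side {'vfov': 44.06593758637234, 'cx': 306.55367202963953, 'cy': 248.3370962769904, 'extrinsics': array([[ 0.73820536, -0.39919242,  0.54378145, -0.04822209],
       [-0.67444742, -0.45250473,  0.58340394, -0.6466731 ],
       [ 0.01317324, -0.7974239 , -0.60327571,  0.82730105],
       [ 0.        ,  0.        ,  0.        ,  1.        ]])}
wrist {'vfov': 65.70646984690485, 'cx': 320.01666805352374, 'cy': 236.7456235270652, 'mount': array([[ 9.99999921e-01, -3.09658777e-04,  2.50811514e-04,
        -1.06634381e-04],
       [-3.29857596e-04, -2.90099453e-01,  9.56996447e-01,
        -1.41166444e-01],
       [-2.23582067e-04, -9.56996453e-01, -2.90099532e-01,
         7.37631510e-02],
       [ 0.00000000e+00,  0.00000000e+00,  0.00000000e+00,
         1.00000000e+00]])}
```

View pics/scene0.png

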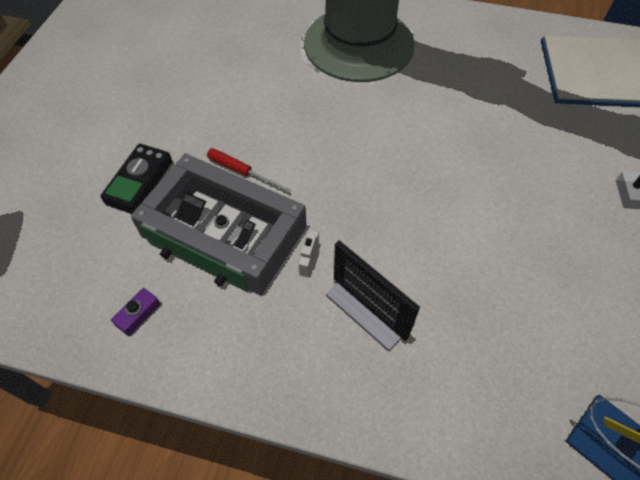

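View pics/side0.png

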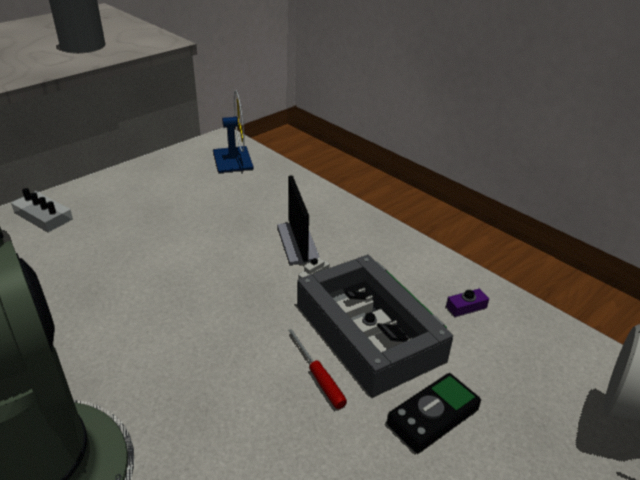

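View pics/wrist0.png

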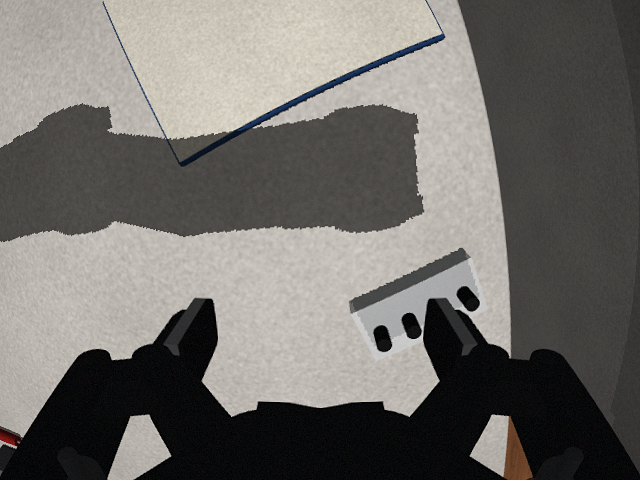

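The box is in scene view at about (220,225). The wide lever is at (190,210), towards the meter, the button is in the middle at (222,221), and the narrow lever is at (243,235). Next I fit the box pose.

```bash
cat > h.py <<'E'
import numpy as np,cv2
from workcell import bot
def cloud(n,p,d):
    m=bot.camera_model(n);f=240/np.tan(np.radians(m['vfov']/2))
    v,u=np.mgrid[0:480,0:640]
    X=np.stack([(u-m['cx'])/f*d,(v-m['cy'])/f*d,d],-1)
    E=m['extrinsics'];return X@E[:3,:3].T+E[:3,3]
def proj(n,P):
    m=bot.camera_model(n);f=240/np.tan(np.radians(m['vfov']/2));E=m['extrinsics']
    c=(np.atleast_2d(P)-E[:3,3])@E[:3,:3]
    return np.c_[c[:,0]/c[:,2]*f+m['cx'],c[:,1]/c[:,2]*f+m['cy']]
E
cat > fit.py <<'E'
from h import *
from scipy.optimize import minimize
for n in ["scene","side"]:
    z=np.load(f"pics/{n}0.npz");W=cloud(n,z['p'],z['d'])
    ok=z['d']>0
    c0=np.array([.72,-.05])
    # look for grey top
    if n=="scene": u,v=155,192; roi=(slice(140,300),slice(125,312))
    else: u,v=0,0; roi=(slice(245,400),slice(290,460))
    P=W[roi].reshape(-1,3);o=ok[roi].reshape(-1)
    tab=W[...,2][ok]; print(n,"table z med",np.median(tab[np.abs(tab)<.03]))
    T=P[o&(np.abs(P[:,2]-.072)<.006)]
    print(len(T),np.median(T,0))
    r=cv2.minAreaRect((T[:,:2]*1000).astype(np.float32));print(r,cv2.boxPoints(r).tolist())
    np.save(f"pics/top_{n}.npy",T)
E
python3 fit.py
```

```text
scene table z med 0.0008869774012508769
6653 [ 0.62870147 -0.11956031  0.07255929]
((612.647216796875, -107.2978515625), (317.89556884765625, 178.52549743652344), 77.34761810302734) [[490.73687744140625, -242.83419799804688], [664.9271850585938, -281.9375915527344], [734.5575561523438, 28.238494873046875], [560.3672485351562, 67.34188842773438]]
side table z med 1.2361163879426318e-05
5286 [ 0.59095824 -0.15221588  0.07144677]
((611.096923828125, -105.76109313964844), (318.0523681640625, 178.4721221923828), 77.062255859375) [[488.521484375, -240.77096557617188], [662.462890625, -280.7294921875], [733.67236328125, 29.248779296875], [559.73095703125, 69.20730590820312]]
```

```bash
cat > fit2.py <<'E'
from h import *
from scipy.optimize import differential_evolution
res=.001;x0,y0=.45,-.32
gx,gy=np.meshgrid(np.arange(.45,.78,res),np.arange(-.32,.12,res),indexing='ij')
for n in ["scene","side"]:
    T=np.load(f"pics/top_{n}.npy")
    M=np.zeros(gx.shape,np.uint8);i=np.round((T[:,:2]-[x0,y0])/res).astype(int)
    g=(i>=0).all(1)&(i[:,0]<M.shape[0])&(i[:,1]<M.shape[1]);i=i[g];M[i[:,0],i[:,1]]=1
    M=cv2.morphologyEx(M,cv2.MORPH_CLOSE,np.ones((5,5),np.uint8));cv2.imwrite(f"pics/M{n}.png",M*255)
    def cost(q):
        c,s=np.cos(q[2]),np.sin(q[2]);a=(gx-q[0])*c+(gy-q[1])*s;b=-(gx-q[0])*s+(gy-q[1])*c
        sg=lambda t:1/(1+np.exp(-np.clip(t/.0007,-50,50)))
        o=sg(.085-abs(a))*sg(.135-abs(b));w=sg(.052-abs(a))*sg(.105-abs(b));R=o-w
        return ((R-M)**2).sum()/M.sum()
    r=differential_evolution(cost,[(.55,.68),(-.18,-.03),(-.6,.3)],seed=1,maxiter=120,tol=1e-8)
    print(n,r.x,r.fun)
E
python3 fit2.py
```

```text
scene [ 0.60619292 -0.12794757 -0.22200094] 0.06953666542579047
side [ 0.60288364 -0.12772517 -0.22340476] 0.06981126373480782
```

```bash
cat >> h.py <<'E'
from scipy.spatial.transform import Rotation as Ro
B=np.array([.6045,-.1278]);YAW=-.2227
def b2w(x,y,z):
    c,s=np.cos(YAW),np.sin(YAW);return np.array([B[0]+c*x-s*y,B[1]+s*x+c*y,z])
def delta(target,yaw=YAW,s=None):
    s=s or bot.observe();R=Ro.from_euler('xyz',s['tool_rot']);T=Ro.from_euler('xyz',[-np.pi/2,0,yaw])
    print('shift cm',np.round(R.inv().apply(np.array(target)-s['position'])*100,2),'rot',np.round((R.inv()*T).as_rotvec(),4))
E
python3 - <<'E'
from h import *
delta(b2w(-.008,-.06,.23))
print(b2w(-.008,-.06,0),b2w(-.008,.06,0))
for n in["scene","side"]:
    z=np.load(f"pics/{n}0.npz");im=z['p'][:,:,::-1].copy();im=cv2.resize(im,None,fx=4,fy=4,interpolation=cv2.INTER_CUBIC)
    for x,y,zz in[(-.001,-.06,.061),(-.001,.06,.061),(0,0,.046),(.085,.135,.072),(-.085,.135,.072),(.085,-.135,.072),(-.085,-.135,.072),(.052,.105,.072),(-.052,.105,.072),(.052,-.105,.072),(-.052,-.105,.072)]:
        q=proj(n,b2w(x,y,zz))[0]*4+1.5;cv2.circle(im,(int(q[0]),int(q[1])),4,(0,0,255),-1)
    c=(proj(n,b2w(0,0,.05))[0]*4).astype(int)
    cv2.imwrite(f"pics/{n}crop.png",im[c[1]-290:c[1]+290,c[0]-390:c[0]+390])
W=cloud("scene",*[np.load("pics/scene0.npz")[k] for k in 'pd'])
print('panel',W[260,350],W[320,400])
E
```

```text
shift cm [-65.26   0.15 -61.13] rot [ 7.0000e-04  1.5326e+00 -6.0000e-04]
[ 0.58344574 -0.18455137  0.        ] [ 0.60994939 -0.06751481  0.        ]
panel [0.6748723  0.13442131 0.12700454] [0.73168266 0.23299831 0.07348493]
```

View pics/scenecrop.png

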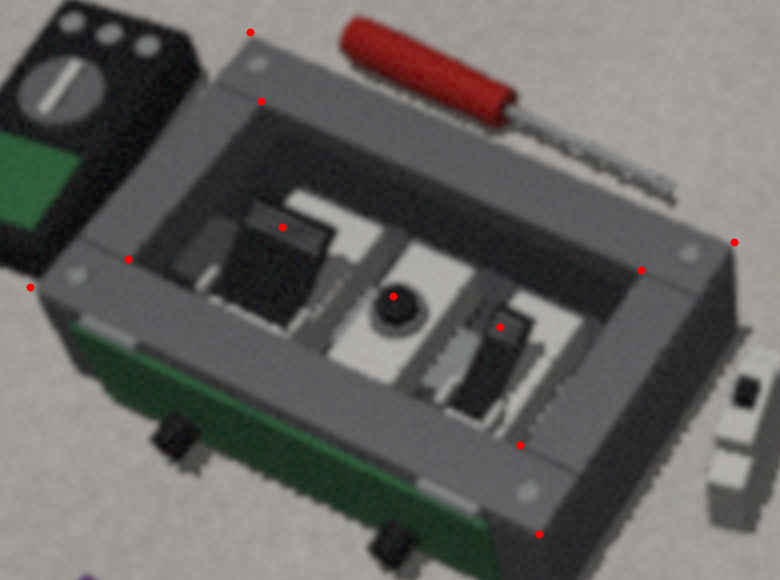

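View pics/sidecrop.png

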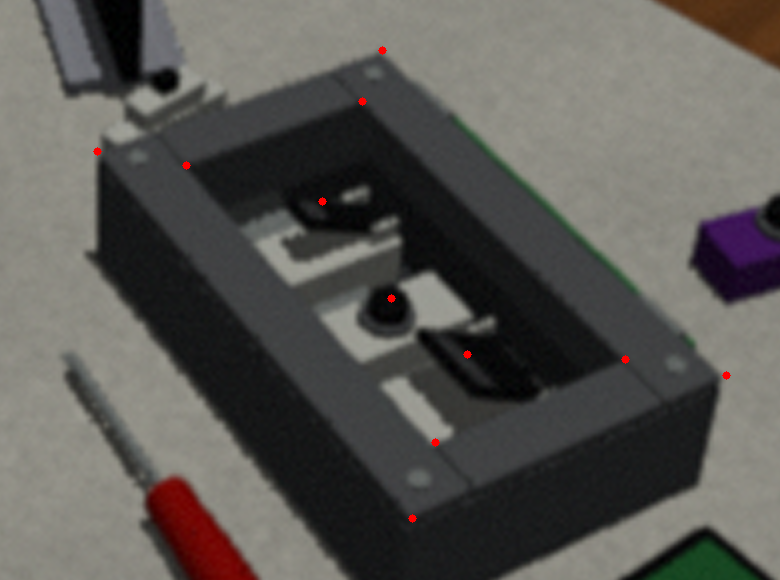

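Emit:
arm_command --moves '[{"x":-3.2,"y":0,"z":-19.7,"ry":0.32,"gripper":-1},{"x":-3.2,"y":0,"z":-19.7,"ry":0.32,"gripper":-1},{"x":-3.2,"y":0,"z":-19.7,"ry":0.32,"gripper":-1},{"x":-3.2,"y":0,"z":-19.7,"ry":0.32,"gripper":-1},{"x":-3.2,"y":0,"z":-19.7,"ry":0.32,"gripper":-1}]' --squeeze 20

```text
invalid input at $.moves[0]: expected keys rx, ry, rz, x, y, z, gripper
```

Emit:
arm_command --moves '[{"rx":0,"rz":0,"x":-3.2,"y":0,"z":-19.7,"ry":0.32,"gripper":-1},{"rx":0,"rz":0,"x":-3.2,"y":0,"z":-19.7,"ry":0.32,"gripper":-1},{"rx":0,"rz":0,"x":-3.2,"y":0,"z":-19.7,"ry":0.32,"gripper":-1},{"rx":0,"rz":0,"x":-3.2,"y":0,"z":-19.7,"ry":0.32,"gripper":-1},{"rx":0,"rz":0,"x":-3.2,"y":0,"z":-19.7,"ry":0.32,"gripper":-1}]' --squeeze 20

```text
clock: 0.57
position: [0.3462, 0.5201, 0.2312]
tool_rot: [-1.572, 0.0, 0.988]
force: [0.2, -0.5, -1.3]
grip_width: 0.0256
```

Emit:
arm_command --moves '[{"rx":0,"rz":0,"x":-3.2,"y":0,"z":-19.7,"ry":0.32,"gripper":-1},{"rx":0,"rz":0,"x":-3.2,"y":0,"z":-19.7,"ry":0.32,"gripper":-1},{"rx":0,"rz":0,"x":-3.2,"y":0,"z":-19.7,"ry":0.32,"gripper":-1},{"rx":0,"rz":0,"x":-3.2,"y":0,"z":-19.7,"ry":0.32,"gripper":-1},{"rx":0,"rz":0,"x":-3.2,"y":0,"z":-19.7,"ry":0.32,"gripper":-1}]'

```text
clock: 0.98
position: [0.4925, 0.3845, 0.2312]
tool_rot: [-1.572, 0.0, 0.668]
force: [0.3, -0.4, 0.5]
grip_width: -0.0001
```

Emit:
arm_command --moves '[{"rx":0,"rz":0,"x":-3.2,"y":0,"z":-19.7,"ry":0.32,"gripper":-1},{"rx":0,"rz":0,"x":-3.2,"y":0,"z":-19.7,"ry":0.32,"gripper":-1},{"rx":0,"rz":0,"x":-3.2,"y":0,"z":-19.7,"ry":0.32,"gripper":-1},{"rx":0,"rz":0,"x":-3.2,"y":0,"z":-19.7,"ry":0.32,"gripper":-1},{"rx":0,"rz":0,"x":-3.2,"y":0,"z":-19.7,"ry":0.32,"gripper":-1}]'

```text
clock: 1.4
position: [0.5887, 0.2097, 0.2312]
tool_rot: [-1.572, 0.0, 0.348]
force: [0.3, 0.3, 0.1]
grip_width: -0.0001
```

Emit:
arm_command --moves '[{"rx":0,"rz":0,"x":-3.2,"y":0,"z":-19.7,"ry":0.32,"gripper":-1},{"rx":0,"rz":0,"x":-3.2,"y":0,"z":-19.7,"ry":0.32,"gripper":-1},{"rx":0,"rz":0,"x":-3.2,"y":0,"z":-19.7,"ry":0.32,"gripper":-1},{"rx":0,"rz":0,"x":-3.2,"y":0,"z":-19.7,"ry":0.32,"gripper":-1},{"rx":0,"rz":0,"x":-3.2,"y":0,"z":-19.7,"ry":0.32,"gripper":-1}]'

```text
clock: 1.82
position: [0.6251, 0.0135, 0.2312]
tool_rot: [-1.572, 0.0, 0.028]
force: [0.8, 0.4, 1.0]
grip_width: -0.0
```

Run:
```python
from h import *
delta(b2w(-.008,-.06,.2))
```

```text
shift cm [ -4.71   3.15 -19.68] rot [ 1.000e-03  2.505e-01 -1.000e-04]
```

Emit:
arm_command --moves '[{"rx":0,"rz":0,"x":-4.7,"y":3.1,"z":-19.7,"ry":0.25,"gripper":-1},{"rx":0,"rz":0,"x":-4.7,"y":3.1,"z":-19.7,"ry":0.25,"gripper":-1},{"rx":0,"rz":0,"x":-4.7,"y":3.1,"z":-19.7,"ry":0.25,"gripper":-1},{"rx":0,"rz":0,"x":-4.7,"y":3.1,"z":-19.7,"ry":0.25,"gripper":-1},{"rx":0,"rz":0,"x":-4.7,"y":3.1,"z":-19.7,"ry":0.25,"gripper":-1}]'

```text
clock: 2.23
position: [0.583, -0.1836, 0.1999]
tool_rot: [-1.571, 0.0, -0.22]
force: [1.2, -0.2, -0.2]
grip_width: 0.0
```

Run:
```python
from h import *
s=bot.observe();print(s['position'],s['tool_rot'],s['force'])
for n in ["scene","side","wrist"]:
    p,d=bot.grab_frame(n);np.savez(f"pics/{n}1.npz",p=p,d=d)
    if n!="wrist":
        c=(proj(n,b2w(0,0,.15))[0]).astype(int);p=cv2.resize(p[max(c[1]-120,0):c[1]+120,max(c[0]-150,0):c[0]+150],None,fx=2.5,fy=2.5)
    cv2.imwrite(f"pics/{n}1.png",p[:,:,::-1])
delta(b2w(-.008,-.06,.08))
```

```text
[ 0.58301561 -0.18356703  0.19985206] [-1.57118401e+00  3.93378665e-04 -2.20458806e-01] [ 1.20968336 -0.17061462 -0.23370609]
shift cm [ 0.09 11.99  0.04] rot [ 0.0011 -0.0025 -0.0009]
```

View pics/wrist1.png

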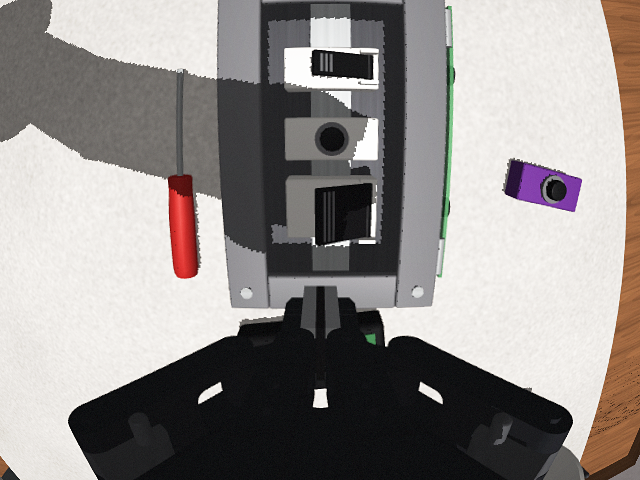

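View pics/side1.png

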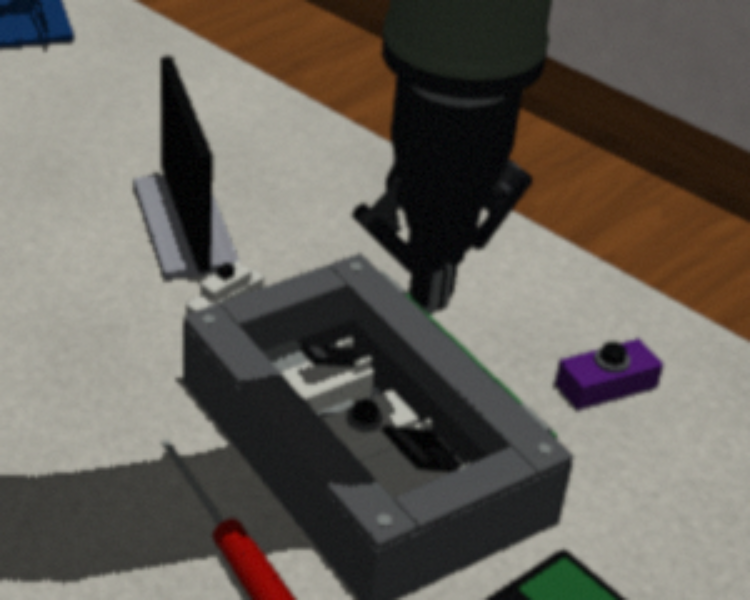

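View pics/scene1.png

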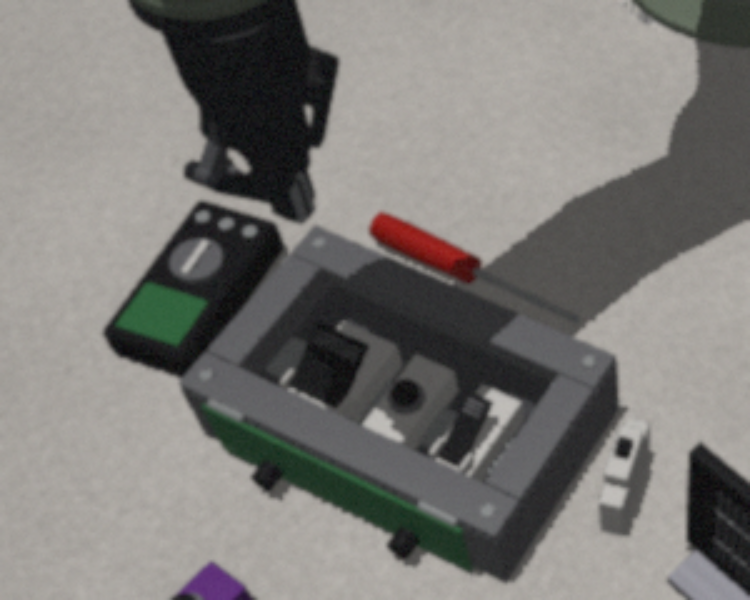

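Run:
```python
from h import *
s=bot.observe();R=Ro.from_euler('xyz',s['tool_rot'])
A=[]
for n in["scene","side"]:
    z=np.load(f"pics/{n}1.npz");W=cloud(n,z['p'],z['d'])[z['d']>0]
    L=R.inv().apply(W-s['position']);A.append(L[(abs(L[:,0])<.15)&(abs(L[:,2])<.1)&(L[:,1]<.02)&(L[:,1]>-.15)])
L=np.vstack(A)
for a in np.arange(-.125,.015,.008):
    q=L[(L[:,1]>=a)&(L[:,1]<a+.008)]
    if len(q):print(round(-a*1000),len(q),'x',np.round(np.percentile(q[:,0],[0,2,98,100])*1000),'z',np.round(np.percentile(q[:,2],[0,2,98,100])*1000))
# wrist: box check via fisheye
z=np.load("pics/wrist1.npz");m=bot.camera_model("wrist");f=240/np.tan(np.radians(m['vfov']/2));M=m['mount']
im=z['p'][:,:,::-1].copy()
for x,y,zz in[(-.052,-.105,.072),(.052,-.105,.072),(-.052,.105,.072),(.052,.105,.072),(-.001,-.06,.061),(-.001,.06,.061),(0,0,.046),(-.085,-.135,.072),(.085,-.135,.072)]:
    t=R.inv().apply(b2w(x,y,zz)-s['position']);c=(t-M[:3,3])@M[:3,:3]
    th=np.arctan2(np.hypot(c[0],c[1]),c[2]);ph=np.arctan2(c[1],c[0]);r=f*th
    u,v=m['cx']+r*np.cos(ph),m['cy']+r*np.sin(ph);print((x,y),round(u),round(v));cv2.circle(im,(int(u),int(v)),3,(0,0,255),-1)
cv2.imwrite("pics/wrist1b.png",im)
```

```text
125 144 x [-41. -40.  39.  40.] z [-18. -18.  13.  13.]
117 231 x [-43. -42.  42.  43.] z [-19. -18.  14.  20.]
109 454 x [-49. -44.  45.  48.] z [-27. -26.  21.  22.]
101 572 x [-60. -58.  59.  62.] z [-28. -26.  20.  21.]
93 625 x [-65. -63.  61.  62.] z [-26. -24.  18.  19.]
85 396 x [-62. -58.  55.  60.] z [-25. -24.  18.  19.]
77 375 x [-56. -51.  49.  55.] z [-26. -24.  18.  19.]
69 325 x [-50. -47.  43.  46.] z [-25. -24.  17.  19.]
61 318 x [-42. -38.  36.  40.] z [-21. -20.  14.  16.]
53 286 x [-36. -33.  31.  33.] z [-21. -20.  14.  15.]
45 92 x [-24. -21.  22.  27.] z [-22. -21.  13.  14.]
37 111 x [-16. -15.  14.  14.] z [-19. -19.  13.  13.]
29 130 x [-17. -16.  14.  15.] z [-19. -18.  13.  13.]
21 133 x [-16. -16.  14.  15.] z [-20. -18.  12.  13.]
13 98 x [-15. -15.  13.  13.] z [-20. -19.  12.  12.]
5 25 x [-10.  -9.   7.   8.] z [-18. -18.  11.  11.]
(-0.052, -0.105) 266 281
(0.052, -0.105) 396 281
(-0.052, 0.105) 259 8
(0.052, 0.105) 403 9
(-0.001, -0.06) 330 223
(-0.001, 0.06) 330 66
(0, 0) 331 144
(-0.085, -0.135) 229 313
(0.085, -0.135) 431 312
```

View pics/wrist1b.png

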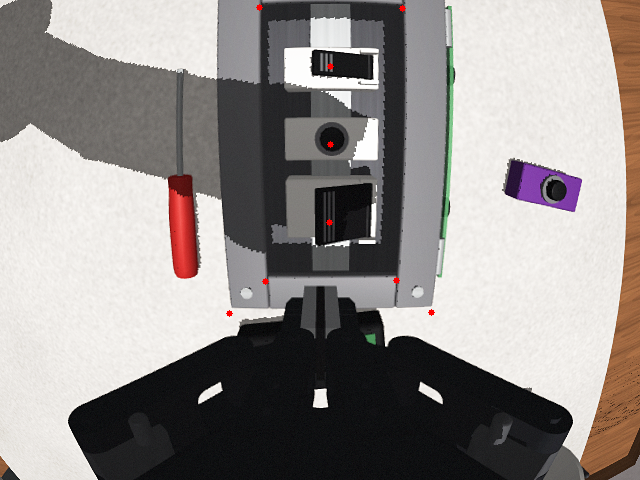

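Emit:
arm_command --moves '[{"rx":0,"rz":0,"x":0.1,"y":4,"z":0.4,"ry":0,"gripper":-1},{"rx":0,"rz":0,"x":0.1,"y":8,"z":0.4,"ry":0,"gripper":-1},{"rx":0,"rz":0,"x":0.1,"y":11,"z":0.4,"ry":0,"gripper":-1},{"rx":0,"rz":0,"x":0.1,"y":12,"z":0.4,"ry":0,"gripper":-1},{"rx":0,"rz":0,"x":0.1,"y":12,"z":0.4,"ry":0,"gripper":-1}]'

```text
clock: 2.8
position: [0.585, -0.1765, 0.0783]
tool_rot: [-1.571, 0.004, -0.219]
force: [-0.4, -0.1, 0.4]
grip_width: 0.0
```

```bash
sed -i 's/^B=.*/B=np.array([.6053,-.1244]);YAW=-.2227/' h.py
python3 - <<'E'
from h import *
s=bot.observe();print(s['position'],s['tool_rot'],s['force'])
for n in ["scene","side","wrist"]:
    p,d=bot.grab_frame(n);np.savez(f"pics/{n}2.npz",p=p,d=d)
    if n!="wrist":
        c=(proj(n,b2w(0,0,.08))[0]).astype(int);p=cv2.resize(p[max(c[1]-100,0):c[1]+100,max(c[0]-130,0):c[0]+130],None,fx=3,fy=3)
    cv2.imwrite(f"pics/{n}2.png",p[:,:,::-1])
delta(b2w(-.008,-.06,.039))
E
```

```text
[ 0.58496288 -0.17652961  0.07830822] [-1.57071501  0.00383326 -0.21916518] [-0.35679176 -0.11644214  0.39803347]
shift cm [-0.2   4.32 -0.39] rot [0.     0.0029 0.0023]
```

View pics/scene2.png

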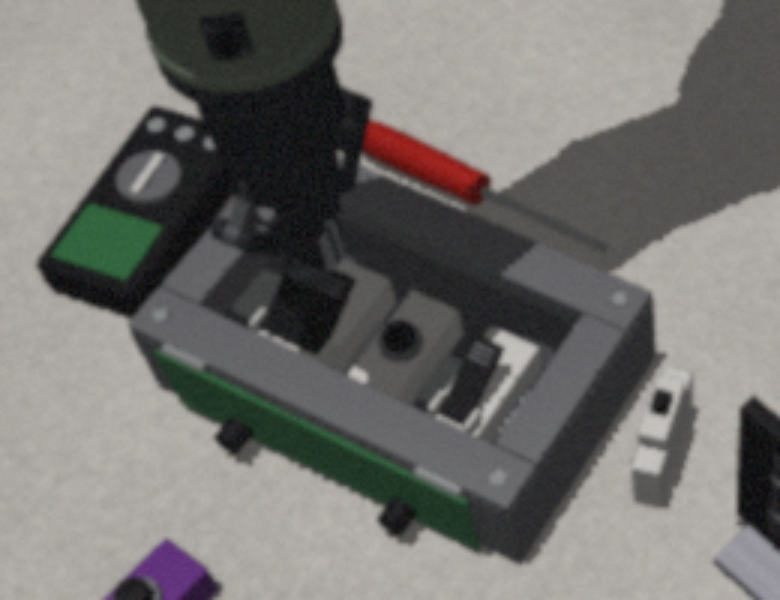

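View pics/wrist2.png

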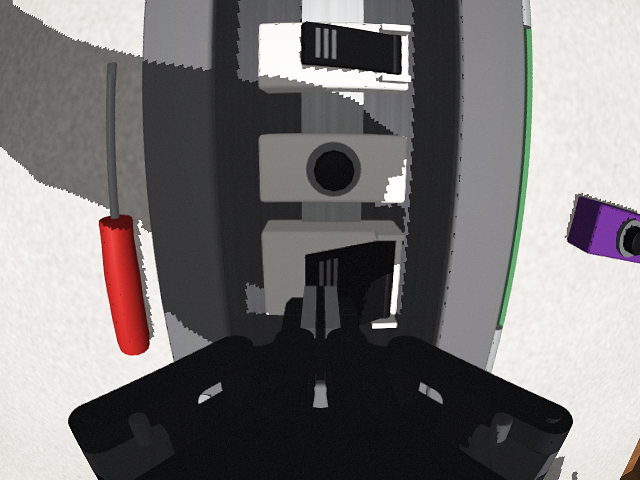

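Emit:
arm_command --moves '[{"rx":0,"rz":0,"x":-0.1,"y":0,"z":-0.35,"ry":0,"gripper":-1},{"rx":0,"rz":0,"x":-0.1,"y":0.4,"z":-0.35,"ry":0,"gripper":-1},{"rx":0,"rz":0,"x":-0.1,"y":0.8,"z":-0.35,"ry":0,"gripper":-1},{"rx":0,"rz":0,"x":-0.1,"y":1.0,"z":-0.35,"ry":0,"gripper":-1},{"rx":0,"rz":0,"x":-0.1,"y":1.2,"z":-0.35,"ry":0,"gripper":-1}]'

```text
clock: 3.37
position: [0.5841, -0.1808, 0.0681]
tool_rot: [-1.571, 0.0, -0.22]
force: [-0.6, 0.7, -0.6]
grip_width: -0.0003
```

Run:
```python
from h import *
s=bot.observe();print(s['position'],s['force'])
delta(b2w(-.008,-.06,.039))
```

```text
[ 0.58413952 -0.18079202  0.06813499] [-0.60854286  0.68281149 -0.58413604]
shift cm [ 0.02  2.91 -0.03] rot [-0.0001  0.0027 -0.0001]
```

Emit:
arm_command --moves '[{"rx":0,"rz":0,"x":0,"y":0.25,"z":0,"ry":0,"gripper":-1},{"rx":0,"rz":0,"x":0,"y":0.5,"z":0,"ry":0,"gripper":-1},{"rx":0,"rz":0,"x":0,"y":0.75,"z":0,"ry":0,"gripper":-1},{"rx":0,"rz":0,"x":0,"y":1.0,"z":0,"ry":0,"gripper":-1},{"rx":0,"rz":0,"x":0,"y":1.2,"z":0,"ry":0,"gripper":-1}]'

```text
clock: 3.78
position: [0.5841, -0.1809, 0.0561]
tool_rot: [-1.571, 0.0, -0.22]
force: [-1.2, 0.9, 3.7]
grip_width: 0.0001
```

Contact is at about 3.7 N, so the lever is moving.

Emit:
arm_command --moves '[{"rx":0,"rz":0,"x":0,"y":0.25,"z":0,"ry":0,"gripper":-1},{"rx":0,"rz":0,"x":0,"y":0.5,"z":0,"ry":0,"gripper":-1},{"rx":0,"rz":0,"x":0,"y":0.75,"z":0,"ry":0,"gripper":-1},{"rx":0,"rz":0,"x":0,"y":1.0,"z":0,"ry":0,"gripper":-1},{"rx":0,"rz":0,"x":0,"y":1.2,"z":0,"ry":0,"gripper":-1}]'

```text
clock: 4.2
position: [0.584, -0.1809, 0.0439]
tool_rot: [-1.571, 0.0, -0.22]
force: [-3.1, 1.1, 3.4]
grip_width: -0.0005
```

Emit:
arm_command --moves '[{"rx":0,"rz":0,"x":0,"y":0.1,"z":0,"ry":0,"gripper":-1},{"rx":0,"rz":0,"x":0,"y":0.2,"z":0,"ry":0,"gripper":-1},{"rx":0,"rz":0,"x":0,"y":0.3,"z":0,"ry":0,"gripper":-1},{"rx":0,"rz":0,"x":0,"y":0.4,"z":0,"ry":0,"gripper":-1}]'

```text
clock: 4.53
position: [0.5841, -0.1809, 0.0403]
tool_rot: [-1.571, 0.0, -0.22]
force: [-2.1, 1.3, 3.5]
grip_width: -0.0002
```

Small steps until the force rises at the stop.

Emit:
arm_command --moves '[{"rx":0,"rz":0,"x":0,"y":0.05,"z":0,"ry":0,"gripper":-1},{"rx":0,"rz":0,"x":0,"y":0.1,"z":0,"ry":0,"gripper":-1},{"rx":0,"rz":0,"x":0,"y":0.1,"z":0,"ry":0,"gripper":-1}]'

```text
clock: 4.78
position: [0.5842, -0.1809, 0.0392]
tool_rot: [-1.571, -0.0, -0.22]
force: [-0.1, 1.2, -0.8]
grip_width: 0.0001
```

Emit:
arm_command --moves '[{"rx":0,"rz":0,"x":0,"y":0.05,"z":0,"ry":0,"gripper":-1},{"rx":0,"rz":0,"x":0,"y":0.05,"z":0,"ry":0,"gripper":-1},{"rx":0,"rz":0,"x":0,"y":0.05,"z":0,"ry":0,"gripper":-1}]'

```text
clock: 5.03
position: [0.5843, -0.1809, 0.0389]
tool_rot: [-1.571, -0.0, -0.22]
force: [-2.5, 0.3, 5.2]
grip_width: -0.0001
```

Emit:
arm_command --moves '[{"rx":0,"rz":0,"x":0,"y":0.05,"z":0,"ry":0,"gripper":-1},{"rx":0,"rz":0,"x":0,"y":0.1,"z":0,"ry":0,"gripper":-1},{"rx":0,"rz":0,"x":0,"y":0.1,"z":0,"ry":0,"gripper":-1}]'

```text
clock: 5.28
position: [0.5844, -0.1809, 0.0385]
tool_rot: [-1.571, -0.001, -0.22]
force: [-4.8, 2.0, 15.7]
grip_width: -0.0002
```

At the stop (15.7 N, z = 38.5 mm). Next: rise and check.

Emit:
arm_command --moves '[{"rx":0,"rz":0,"x":0,"y":-0.5,"z":0,"ry":0,"gripper":-1},{"rx":0,"rz":0,"x":0,"y":-3,"z":0,"ry":0,"gripper":-1},{"rx":0,"rz":0,"x":0,"y":-6,"z":0,"ry":0,"gripper":-1},{"rx":0,"rz":0,"x":0,"y":-7,"z":0,"ry":0,"gripper":-1},{"rx":0,"rz":0,"x":0,"y":-7,"z":0,"ry":0,"gripper":-1}]'

```text
clock: 5.7
position: [0.5857, -0.1813, 0.1105]
tool_rot: [-1.571, -0.004, -0.22]
force: [0.3, 0.6, -0.3]
grip_width: -0.0001
```

Emit:
arm_command --moves '[{"rx":0,"rz":0,"x":0,"y":0,"z":3,"ry":0,"gripper":-1},{"rx":0,"rz":0,"x":0,"y":0,"z":6,"ry":0,"gripper":-1},{"rx":0,"rz":0,"x":0,"y":0,"z":9.5,"ry":0,"gripper":-1},{"rx":0,"rz":0,"x":0,"y":0,"z":12,"ry":0,"gripper":-1},{"rx":0,"rz":0,"x":0,"y":0,"z":12,"ry":0,"gripper":-1}]'

```text
clock: 6.12
position: [0.6113, -0.0571, 0.1066]
tool_rot: [-1.568, 0.001, -0.213]
force: [0.6, 0.1, -1.1]
grip_width: -0.0003
```

Run:
```python
from h import *
for n in ["scene","side","wrist"]:
    p,d=bot.grab_frame(n);np.savez(f"pics/{n}3.npz",p=p,d=d)
    if n!="wrist":
        c=(proj(n,b2w(0,0,.08))[0]).astype(int);p=cv2.resize(p[max(c[1]-100,0):c[1]+100,max(c[0]-130,0):c[0]+130],None,fx=3,fy=3)
    cv2.imwrite(f"pics/{n}3.png",p[:,:,::-1])
s=bot.observe();print(s['position'],s['force'])
delta(b2w(-.008,.06,.039))
```

```text
[ 0.6100196  -0.06413777  0.10721958] [-0.33810044 -1.11343554 -0.17108645]
shift cm [0.07 6.82 0.02] rot [ 0.0007  0.0029 -0.0006]
```

View pics/side3.png

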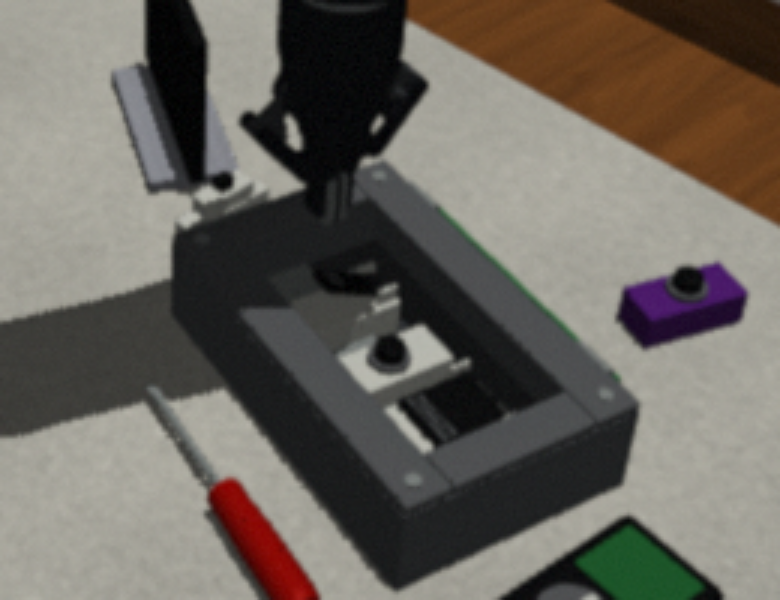

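View pics/scene3.png

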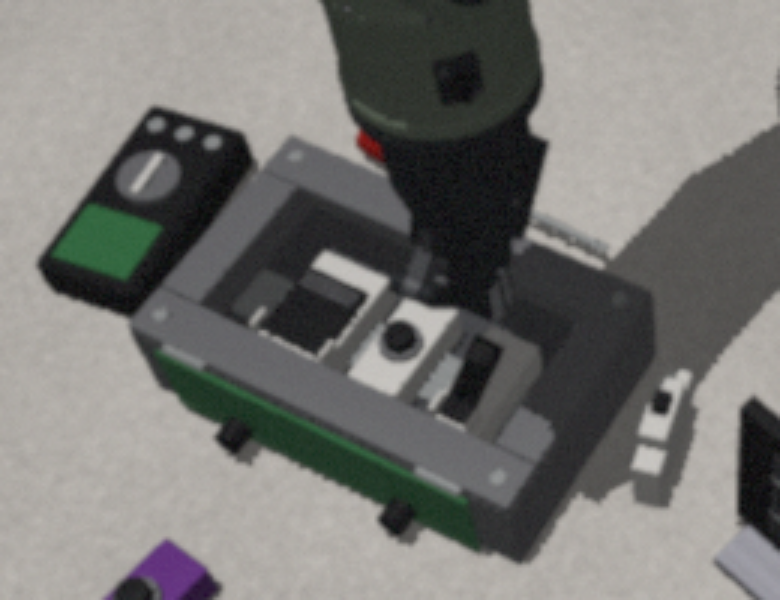

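View pics/wrist3.png

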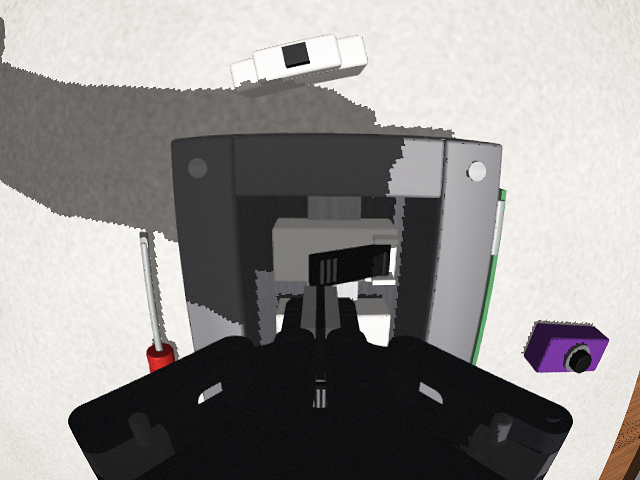

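Emit:
arm_command --moves '[{"rx":0,"rz":0,"x":0.05,"y":0.8,"z":0,"ry":0,"gripper":-1},{"rx":0,"rz":0,"x":0.05,"y":1.8,"z":0,"ry":0,"gripper":-1},{"rx":0,"rz":0,"x":0.05,"y":2.8,"z":0,"ry":0,"gripper":-1},{"rx":0,"rz":0,"x":0.05,"y":3.4,"z":0,"ry":0,"gripper":-1},{"rx":0,"rz":0,"x":0.05,"y":3.8,"z":0,"ry":0,"gripper":-1}]'

```text
clock: 6.68
position: [0.6102, -0.0643, 0.0683]
tool_rot: [-1.571, 0.002, -0.221]
force: [-0.7, 0.2, 0.5]
grip_width: -0.0002
```

Run:
```python
from h import *
delta(b2w(-.008,.06,.039))
```

```text
shift cm [0.06 2.93 0.03] rot [ 0.0005  0.002  -0.0016]
```

Emit:
arm_command --moves '[{"rx":0,"rz":0,"x":0,"y":0.25,"z":0,"ry":0,"gripper":-1},{"rx":0,"rz":0,"x":0,"y":0.5,"z":0,"ry":0,"gripper":-1},{"rx":0,"rz":0,"x":0,"y":0.75,"z":0,"ry":0,"gripper":-1},{"rx":0,"rz":0,"x":0,"y":1.0,"z":0,"ry":0,"gripper":-1},{"rx":0,"rz":0,"x":0,"y":1.2,"z":0,"ry":0,"gripper":-1}]'

```text
clock: 7.1
position: [0.6107, -0.0638, 0.0578]
tool_rot: [-1.571, 0.0, -0.22]
force: [-1.9, 0.5, 3.1]
grip_width: -0.0001
```

Emit:
arm_command --moves '[{"rx":0,"rz":0,"x":0,"y":0.25,"z":0,"ry":0,"gripper":-1},{"rx":0,"rz":0,"x":0,"y":0.5,"z":0,"ry":0,"gripper":-1},{"rx":0,"rz":0,"x":0,"y":0.75,"z":0,"ry":0,"gripper":-1},{"rx":0,"rz":0,"x":0,"y":1.0,"z":0,"ry":0,"gripper":-1},{"rx":0,"rz":0,"x":0,"y":1.2,"z":0,"ry":0,"gripper":-1}]'

```text
clock: 7.52
position: [0.6107, -0.0638, 0.0455]
tool_rot: [-1.571, 0.0, -0.22]
force: [-1.3, 0.4, 2.8]
grip_width: 0.0002
```

Emit:
arm_command --moves '[{"rx":0,"rz":0,"x":0,"y":0.1,"z":0,"ry":0,"gripper":-1},{"rx":0,"rz":0,"x":0,"y":0.2,"z":0,"ry":0,"gripper":-1},{"rx":0,"rz":0,"x":0,"y":0.3,"z":0,"ry":0,"gripper":-1},{"rx":0,"rz":0,"x":0,"y":0.4,"z":0,"ry":0,"gripper":-1}]'

```text
clock: 7.85
position: [0.6108, -0.0639, 0.0418]
tool_rot: [-1.571, -0.0, -0.22]
force: [-0.9, -0.3, 2.9]
grip_width: -0.0002
```

Emit:
arm_command --moves '[{"rx":0,"rz":0,"x":0,"y":0.05,"z":0,"ry":0,"gripper":-1},{"rx":0,"rz":0,"x":0,"y":0.1,"z":0,"ry":0,"gripper":-1},{"rx":0,"rz":0,"x":0,"y":0.15,"z":0,"ry":0,"gripper":-1},{"rx":0,"rz":0,"x":0,"y":0.15,"z":0,"ry":0,"gripper":-1}]'

```text
clock: 8.18
position: [0.6108, -0.0639, 0.0402]
tool_rot: [-1.571, 0.0, -0.22]
force: [-0.9, 0.3, 1.2]
grip_width: 0.0001
```

Emit:
arm_command --moves '[{"rx":0,"rz":0,"x":0,"y":0.05,"z":0,"ry":0,"gripper":-1},{"rx":0,"rz":0,"x":0,"y":0.1,"z":0,"ry":0,"gripper":-1},{"rx":0,"rz":0,"x":0,"y":0.15,"z":0,"ry":0,"gripper":-1},{"rx":0,"rz":0,"x":0,"y":0.15,"z":0,"ry":0,"gripper":-1}]'

```text
clock: 8.52
position: [0.6109, -0.0639, 0.0389]
tool_rot: [-1.571, -0.0, -0.22]
force: [-3.0, 0.4, 4.6]
grip_width: 0.0001
```

Emit:
arm_command --moves '[{"rx":0,"rz":0,"x":0,"y":0.05,"z":0,"ry":0,"gripper":-1},{"rx":0,"rz":0,"x":0,"y":0.1,"z":0,"ry":0,"gripper":-1},{"rx":0,"rz":0,"x":0,"y":0.1,"z":0,"ry":0,"gripper":-1}]'

```text
clock: 8.77
position: [0.6109, -0.0639, 0.0385]
tool_rot: [-1.57, -0.0, -0.22]
force: [-6.1, 1.7, 15.8]
grip_width: -0.0001
```

The string lever is at its stop, with the same signature. I retreat straight up, then toward the robot to get a view.

Emit:
arm_command --moves '[{"rx":0,"rz":0,"x":0,"y":-0.5,"z":0,"ry":0,"gripper":-1},{"rx":0,"rz":0,"x":0,"y":-3,"z":0,"ry":0,"gripper":-1},{"rx":0,"rz":0,"x":0,"y":-7,"z":0,"ry":0,"gripper":-1},{"rx":0,"rz":0,"x":0,"y":-11,"z":0,"ry":0,"gripper":-1},{"rx":0,"rz":0,"x":0,"y":-15,"z":0,"ry":0,"gripper":-1}]'

```text
clock: 9.18
position: [0.6105, -0.0641, 0.1894]
tool_rot: [-1.571, 0.0, -0.22]
force: [0.7, 0.4, 0.3]
grip_width: -0.0001
```

Emit:
arm_command --moves '[{"rx":0,"rz":0,"x":0,"y":-3,"z":0,"ry":0,"gripper":-1},{"rx":0,"rz":0,"x":-1,"y":-5,"z":0,"ry":0,"gripper":-1},{"rx":0,"rz":0,"x":-4,"y":-6,"z":0,"ry":0,"gripper":-1},{"rx":0,"rz":0,"x":-5,"y":-6,"z":0,"ry":0,"gripper":-1},{"rx":0,"rz":0,"x":-5,"y":-6,"z":0,"ry":0,"gripper":-1}]'

```text
clock: 9.6
position: [0.5607, -0.0525, 0.2488]
tool_rot: [-1.57, -0.001, -0.22]
force: [0.0, 0.5, 0.1]
grip_width: 0.0001
```

Run:
```python
from h import *
for n in ["scene","side","wrist"]:
    p,d=bot.grab_frame(n);np.savez(f"pics/{n}4.npz",p=p,d=d)
    if n!="wrist":
        c=(proj(n,b2w(0,0,.08))[0]).astype(int);p=cv2.resize(p[max(c[1]-100,0):c[1]+100,max(c[0]-130,0):c[0]+130],None,fx=3,fy=3)
    cv2.imwrite(f"pics/{n}4.png",p[:,:,::-1])
s=bot.observe();print(s['position'],s['force'],s['clock'],abs(s['qd']).max())
for n in["scene","side"]:
    z=np.load(f"pics/{n}4.npz");W=cloud(n,z['p'],z['d'])
    for nm,y in(("main",-.06),("string",.06)):
        for x in(-.012,-.004,.006,.016):
            q=proj(n,b2w(x,y,.039)-np.array([.0008,.0034,0]))[0].round().astype(int);print(n,nm,x,W[q[1],q[0],2].round(4),end='; ')
    print()
```

```text
[ 0.56262628 -0.05292818  0.24779748] [-0.85088893  0.13668104  0.43257299] 9.75 0.01426461802772961
scene main -0.012 0.0385; scene main -0.004 0.0389; scene main 0.006 0.0411; scene main 0.016 0.0399; scene string -0.012 0.0404; scene string -0.004 0.0383; scene string 0.006 0.0425; scene string 0.016 0.0401; 
side main -0.012 0.0365; side main -0.004 0.0385; side main 0.006 0.0377; side main 0.016 0.0391; side string -0.012 0.0379; side string -0.004 0.0379; side string 0.006 0.037; side string 0.016 0.0382;
```

View pics/side4.png

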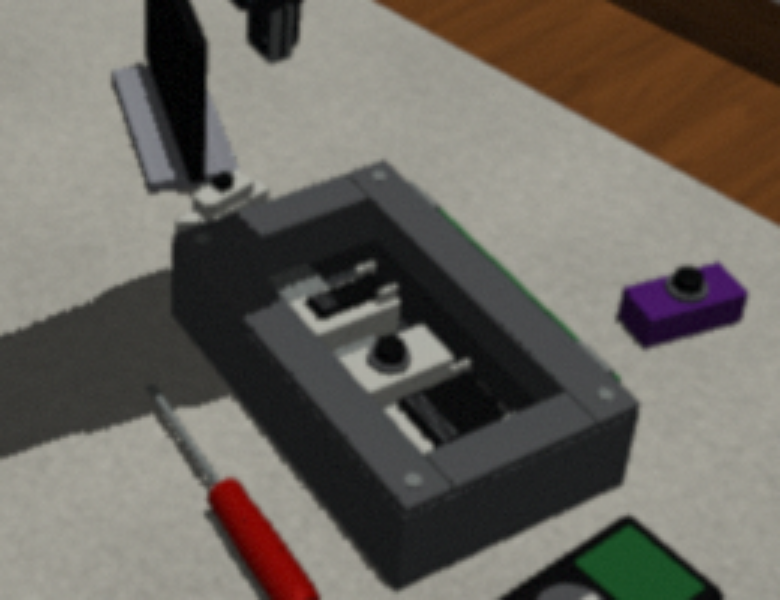

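View pics/scene4.png

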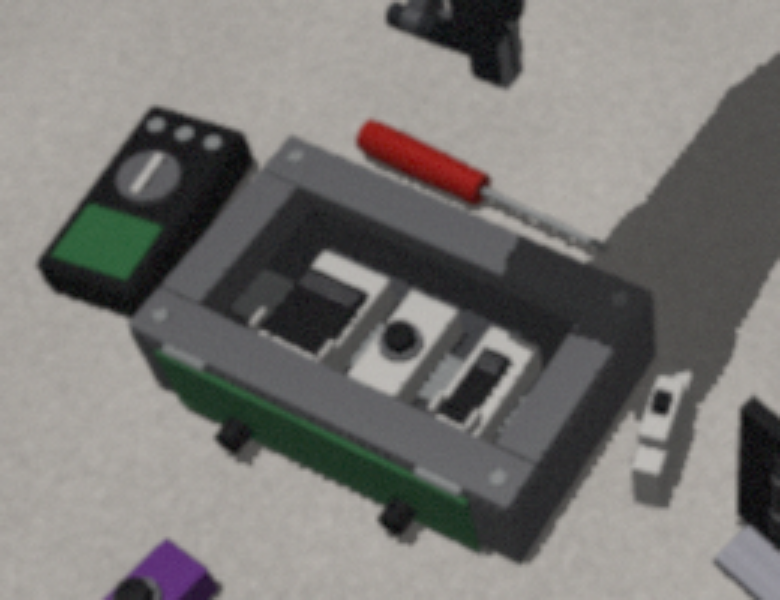

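Both levers are flat (tops at about 39 mm along their length), the button is up, the loose things are undisturbed, and the hand is clear at z = 0.25.

```bash
python3 -c "
from workcell import bot
print(bot.job_done())"
```

```text
the job is handed in; nothing more can be done
None
```

I pressed the wide main lever flat first, then the narrow string lever, with the shut fingertips going straight down through the window. I then lifted the hand clear to about 0.25 m above the bench and handed the job in at about 9.8 s.

- **Levers:** each went down at its expected force, about 3.5 N for the main and 2.9 N for the string. Each then hit a hard stop at about 16 N with the fingertips at 38.5 mm. Afterwards, depth from both fixed cameras showed the lever tops level at 37–42 mm; flat is 39 mm.
- **Surroundings:** in the last pictures the test button is up. The box and what shows of the meter, driver, spare and panel look unmoved, though I compared them only by eye. The last force reading was about 1 N, which is just sensor noise.
- **One disagreement:** the fixed cameras and the wrist camera differed by about 3–4 mm along the box's long axis. I corrected the box position by 3.5 mm before pressing.

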